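# Fetch the honey from the pull-out basket behind the salt and pepper

### The arm

A 7-joint arm with a two-finger parallel gripper is mounted at the origin on a cart in front of the work surface, level with it; the furniture and walls round the work are solid. World frame = base frame: x ahead of the robot, y to its left, z up, the work surface at z = 0. Lengths are in m, angles in rad, forces in N, time in s.
With the tool pointing down it reaches from about 0.425 to 0.875 m from the base axis. Payload 4.7 kg.
Tool frame: the origin (TCP) lies midway between the tips of the shut fingers; the grasp point (between the pads) lies 19 mm behind it; z points along the fingers, y is the line along which they close (so a half turn about z gives the same grasp; the last joint's range is limited). The gripper opens to 87 mm and grips with 3 to 60 N. Pads are 19 mm wide; open, the fingers measure 117 mm over their backs; the gripper's body (75 mm by 190 mm) begins 51 mm behind the grasp point.
Start: joints at [-1.243, 0.321, -0.07, 1.45, 0.023, 1.371, -0.057], TCP at [0.201, 0.618, 0.196] pointing down, gripper open.
Joint ranges: [-2.86, 2.86], [-0.3, 2.09], [-1.38, 1.24], [0.06, 2.45], [-1.56, 4.7], [0.09, 2.05], [-2.69, 2.69]. Speed limits (rad/s): [2.57, 2.57, 3.14, 3.14, 3.14, 3.14, 3.14].

### API

Orientations are given as a rotation vector (axis times angle).
In Python, from bench import ctrl gives the robot as it stands.
- The arm moves only by the shell command python3 inch.py 'ROWS' [FORCE]. ROWS is a JSON list of rows, 1 to 20 of them, each of 5 numbers: dx, dy, dz in m, then a turn about the tool's z in rad, then the opening from 0.0 (shut) to 1.0 (fully open); each row is the pose to reach, as a shift and turn from the pose commanded when the command began, along the tool's axes at that moment; what a row does not reach only later rows make up. A row lasts 1/10 s, in which the tool goes at most 0.05 m and 0.15 rad, less where a joint would pass 70% of its speed; a pose out of reach is approached as far as the arm can. The fingers move at their own pace and stop on an object; FORCE is the grip in N (left out, the last holds). Time passes only in rows, so rows that do not move let the fingers close. It prints the time, the measured TCP pose, the force, the opening and the grip force at its end. Input that does not fit is refused with a message, and nothing moves.
- ctrl.get_state(): the state, without advancing time (a new reading comes with each control period).
- ctrl.get_image(name): name is "scene" or "top" or "wrist"; returns the picture (420x560x3 uint8, red, green, blue); there is no depth.
- ctrl.camera_model(name): a dict with "vertical_fov" (degrees; the focal length in pixels is half the picture's height over the tangent of half this angle, whatever the lens; pixels are square), "cx", "cy" (the principal point, pixels), "k1" (the pictures are not rectified: a ray, as slopes to the right and down, at radius r is drawn at 1 + k1 r^2 times it, then the intrinsics apply), "rvec" (rotation vector, rad) and "tvec" (3), from world to camera coordinates, as OpenCV has them; the wrist camera has in their place "hand_eye" (4x4, takes a point from camera to tool coordinates, whose origin is the TCP and whose axes are the flange's). Camera axes: x right, y down, z forward; pixel columns grow to the right and rows downward; lengths in m; the calibration is good to about 2 mm. A picture is of the moment at which its call begins: read the wrist's pose just before it. camera_model takes no time and is no camera call.
- ctrl.close_job(): hands the job in; it is judged then, once.
The state is a dict: "time": time; "joint_positions": joint angles; "qd": joint speeds; "joint_torque": joint torques, N m; "position": TCP position; "tool_rot": TCP orientation; "ft_force": force on the tool from outside, world axes, zero at the start; "torque": the same for the moment, N m; "grip_width": opening from 0.0 (shut) to 1.0 (fully open); "grip_force": force on a finger pad.
Only numpy, scipy, OpenCV 4.12 (cv2) and the standard library are available. Lean on these libraries where they do the work, as an engineer would, in place of code of your own. Each camera call takes 0.05 s, during which the arm holds its last target. There are 200 camera calls.

### The job

Breakfast needs the honey, but it is in the pull-out wire basket and the salt shaker and the pepper mill stand in front of it. Set both aside, standing on the baking tray, then pull the basket well out, take out the honey jar (leave the tin in) and stand it on the wooden board with the mug. Push the basket fully shut and put the salt and the pepper back, each upright where it stood, without the basket shoving them, anything being knocked over or the mug being disturbed.

Things in the scene. Friction and masses are not known exactly. Their poses are not given: they have to be found in the camera images.
- organizer: Fixed pull-out organizer: steel wire frame 200 wide, 170 deep, 122 mm high; nothing passes through its wire-grid top. Origin on the worktop, midway across, 30 mm behind the frame's front; x to its back (away from the robot), y left: the frame spans x -30 to +140 mm. Yaw 0.22 to 0.31. The sliding basket in it is 176 wide x 154 mm inside, floor 14 mm, rim 54 mm above the worktop.
- basket (a joint): Slide of the basket: 0 m shut, 0.14 m fully out, straight along the organizer's -x, toward the robot; about 1.5 N friction and light damping; it stays where left. It starts 0 to 6 mm out. Its front is a light wooden panel 192 mm wide, 12 mm thick, top edge 104 mm above the worktop, outer face at organizer x = -38 mm when shut.
- basket_handle (a point): Middle of the basket's steel bow handle: a round bar 8 mm thick, 76 mm long, parallel to the organizer's y axis, 40 mm in front of the wooden panel's face, 88 mm above the worktop; it moves with the basket. The gap behind the bar is 36 mm, open above and below: the bar can be pinched from above.
- pepper_mill: Dark wooden pepper mill, loose, 58 mm in diameter, 170 mm high, 0.18 kg; round head 49 mm in diameter from 123 to 159 mm above its foot, small steel knob on top. Origin at the centre of its foot, z up. At the start it stands about 45 mm nearer the robot than the handle bar, left or right of the handle's middle, in the basket's way, about 140 mm from the salt shaker.
- salt_shaker: Small glass salt shaker with a domed steel top, loose, 44 mm in diameter up to 66 mm high, 34 mm at its top, 90 mm high, 0.1 kg. Origin at the centre of its foot, z up. At the start it stands beside the pepper mill in front of the basket, on the other side of the handle's middle.
- honey_jar: Glass honey jar with a red lid, loose, 58 x 62 mm across and 86 mm high, 0.36 kg. Origin at the centre of its foot, z up. It stands on the floor of the basket, in its left or right half, seen from above through the wire grid.
- short_tin: Short food tin with a bare metal top, loose, 75 mm in diameter and 58 mm high. Origin at the centre of its foot. It stands in the other half of the basket, its centre about 95 mm from the honey's, and stays in the basket.
- baking_tray: Fixed empty aluminium baking tray lying on the worktop, 260 mm long, 136 mm wide, its floor 3 mm thick, with an upright rim 3 mm thick and 19 mm high over all: the side area for the salt and pepper. Origin at the centre of its underside; x runs along it, away from the robot, y across it to the left; yaw 0.21 to 0.32. Its near two thirds lie well clear of the wall cupboards.
- wood_board: Fixed brown wooden board, 200 mm wide, 300 mm long and 22 mm thick, flat on the worktop: the place for the honey. Origin at the centre of its underside; its x axis runs across the board, its y axis along it and away from the robot (the robot-side end is at negative y); yaw about -1.31. A mug and a teaspoon occupy its far half (y > -10 mm); its near half is free.
- striped_mug: Striped white mug, loose, 90 mm in diameter (120 mm with its handle) and 88 mm high, standing on the far half of the wooden board; a bystander. Origin at the middle of its foot, handle included (the cup's axis lies 15 mm from it).

How it is judged:
By the outcome, as a careful person would: the job done as asked, in the order asked, and still so for the second after the job is handed in, with the robot touching nothing.
It also fails if it takes over 147 s, if anything falls off the work surface, if the arm or the gripper's body presses on something with over 40 N, if the wrist force passes 120 N, or if a joint passes its speed limit or range.

## Working session

There is one attempt and no reset: what is moved stays moved. The work goes in short steps, Python scripts to look and compute and a shell command to move; the robot and the scene stay as the last step left them, time stands still between calls to the robot, and variables do not carry over. Pictures are saved under pics/ and viewed, at most 14 in all, crops included, and the job is handed in when it is done.

```bash
ls; mkdir -p pics
python3 - <<'E'
from bench import ctrl
import cv2
print(ctrl.get_state())
for n in("scene","top","wrist"):
    print(n,ctrl.camera_model(n))
for n in("scene","top"):
    cv2.imwrite(f"pics/{n}0.png",ctrl.get_image(n)[:,:,::-1])
E
```

```text
bench.py
inch.py
pics
{'time': 0.0, 'joint_positions': array([-1.24290991,  0.32184402, -0.07006055,  1.45166619,  0.02260051,
        1.37080564, -0.05690128]), 'qd': array([ 7.07538515e-04, -9.42922626e-04, -7.48519002e-04, -9.41017851e-05,
        1.23780420e-03,  1.71854980e-03,  1.30935885e-03]), 'joint_torque': array([-6.89612830e-05, -4.91294217e+01, -4.03931066e-01, -3.12520158e+01,
       -6.38339971e-02,  4.40702587e-02,  1.99071592e-04]), 'position': array([0.20050863, 0.61766451, 0.19485215]), 'tool_rot': array([-4.90834178e-01, -3.10281146e+00,  3.02612925e-03]), 'ft_force': array([ 0.02759325,  0.77968082, -0.20940809]), 'torque': array([-0.05451625, -0.04814339,  0.02150143]), 'grip_force': 0.0, 'grip_width': 1.0014046331797433}
scene {'vertical_fov': 49.62298848904293, 'cx': 280.6790179540049, 'cy': 215.76385405760612, 'k1': 0.01637629878539618, 'rvec': array([ 2.12205329, -1.03410248,  0.44342936]), 'tvec': array([-0.38284446,  0.38379698,  0.61122438])}
top {'vertical_fov': 43.00853170228542, 'cx': 283.91726238234014, 'cy': 208.8577241428642, 'k1': -0.07161217579314166, 'rvec': array([ 2.14019471, -2.19992513,  0.13979588]), 'tvec': array([-0.01087441,  0.63850897,  0.97629016])}
wrist {'vertical_fov': 63.9686186522237, 'cx': 281.4989808334727, 'cy': 209.84584782973826, 'k1': -0.021078945709664967, 'hand_eye': array([[-3.90042493e-04, -9.52769884e-01, -3.03692932e-01,
         8.40505513e-02],
       [ 9.99999903e-01, -3.10194723e-04, -3.11163863e-04,
         8.35993690e-04],
       [ 2.02263612e-04, -3.03693024e-01,  9.52769913e-01,
        -1.87369220e-01],
       [ 0.00000000e+00,  0.00000000e+00,  0.00000000e+00,
         1.00000000e+00]])}
```
View pics/scene0.png

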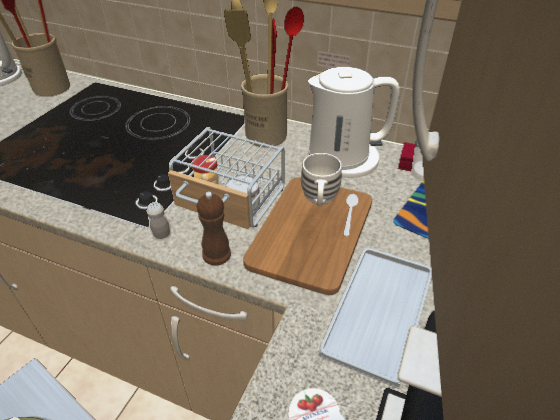

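View pics/top0.png

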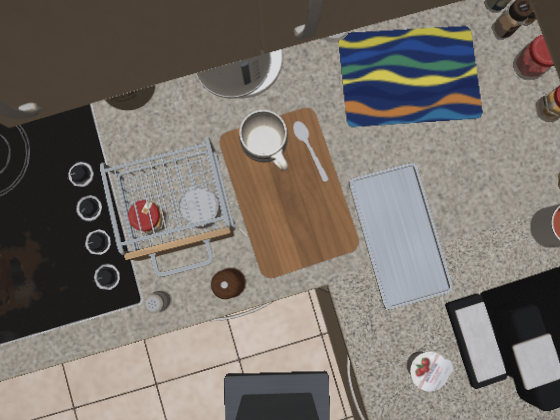

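Scene: salt (158,218), pepper (213,228), red honey lid (205,160). Top: salt (154,302), pepper knob (224,285), honey (144,215), tin (199,206), handle bar (183,272), tray corners (350,180),(413,165),(449,290),(388,306).

Create h.py:
```python
import numpy as np, cv2
from scipy.spatial.transform import Rotation as R
from bench import ctrl
def pose():
    s=ctrl.get_state(); T=np.eye(4); T[:3,:3]=R.from_rotvec(s["tool_rot"]).as_matrix(); T[:3,3]=s["position"]; return T
def cam(n,T=None):
    m=ctrl.camera_model(n); f=210/np.tan(np.radians(m["vertical_fov"]/2))
    if n=="wrist":
        W=np.linalg.inv((pose() if T is None else T)@m["hand_eye"])
    else:
        W=np.eye(4); W[:3,:3]=R.from_rotvec(m["rvec"]).as_matrix(); W[:3,3]=m["tvec"]
    return np.array([[f,0,m["cx"]],[0,f,m["cy"]],[0,0,1]]),np.array([m["k1"],0,0,0,0.]),W
def ray(n,uv,T=None):
    K,D,W=cam(n,T); p=cv2.undistortPoints(np.array([[uv]],float),K,D)[0,0]
    return -W[:3,:3].T@W[:3,3], W[:3,:3].T@np.array([p[0],p[1],1])
def onz(n,uv,z,T=None):
    o,d=ray(n,uv,T); return o+d*(z-o[2])/d[2]
def tri(a,b):  # two (name,uv[,T])
    (o1,d1),(o2,d2)=ray(*a),ray(*b)
    s=np.linalg.lstsq(np.c_[d1,-d2],o2-o1,rcond=None)[0]
    p,q=o1+s[0]*d1,o2+s[1]*d2; return (p+q)/2,np.linalg.norm(p-q)
def proj(n,P,T=None):
    K,D,W=cam(n,T); return cv2.projectPoints(np.atleast_2d(P).astype(float),cv2.Rodrigues(W[:3,:3])[0],W[:3,3],K,D)[0][:,0]
def togo(xyz,yaw=None):
    """tool-frame shift from the present TCP to xyz; yaw = direction of tool y (mod pi)"""
    T=pose(); d=T[:3,:3].T@(np.array(xyz)-T[:3,3]); r=None
    if yaw is not None:
        v=T[:3,:3].T@np.array([np.cos(yaw),np.sin(yaw),0]); a=np.arctan2(v[1],v[0])-np.pi/2
        r=(a+np.pi/2)%np.pi-np.pi/2
    return d.round(4),r
def shot(n,name):
    T=pose(); im=ctrl.get_image(n); cv2.imwrite(f"pics/{name}.png",im[:,:,::-1]); return im,T
```

Run:
```python
from h import *
np.set_printoptions(precision=4,suppress=True)
print(pose())
print("origin px",proj("top",[[0,0,0],[.3,.6,0],[0.3,0.4,0],[.6,0,0]]))
print("salt top",onz("top",(154,302),.09), "scene",onz("scene",(154,205),.09), tri(("top",(154,302)),("scene",(154,205))))
print("pepper knob",onz("top",(224,285),.168),tri(("top",(224,285)),("scene",(208,194))))
print("honey lid",onz("top",(144,215),.1),tri(("top",(144,215)),("scene",(205,160))))
print("tin",onz("top",(199,206),.072))
for p in((154,275),(211,263)):print("handle",onz("top",p,.088))
for p in((126,256),(230,232)):print("panel",onz("top",p,.104))
for p in((350,180),(413,165),(449,290),(388,306)):print("tray",onz("top",p,.019))
for p in((221,133),(310,108),(358,247),(269,277)):print("board",onz("top",p,.022))
```

```text
[[-0.9512  0.3086 -0.0004  0.2005]
 [ 0.3086  0.9512 -0.0017  0.6177]
 [-0.0001 -0.0017 -1.      0.195 ]
 [ 0.      0.      0.      1.    ]]
origin px [[278.1623 546.767 ]
 [-33.9919 391.9208]
 [ 65.9875 391.4346]
 [269.6984 230.5938]]
salt top [0.4723 0.2069 0.09  ] scene [0.4713 0.2074 0.09  ] (array([0.4718, 0.2073, 0.0897]), np.float64(0.0010453052925048206))
pepper knob [0.5011 0.0747 0.168 ] (array([0.5017, 0.0742, 0.1673]), np.float64(0.0018187712135512477))
honey lid [0.6264 0.2219 0.1   ] (array([0.6268, 0.219 , 0.107 ]), np.float64(0.0034006557287316495))
tin [0.6433 0.1276 0.072 ]
handle [0.5198 0.2071 0.088 ]
handle [0.5385 0.1051 0.088 ]
panel [0.5543 0.2528 0.104 ]
panel [0.5918 0.0689 0.104 ]
tray [ 0.6931 -0.1592  0.019 ]
tray [ 0.7199 -0.285   0.019 ]
tray [ 0.4744 -0.3419  0.019 ]
tray [ 0.4482 -0.222   0.019 ]
board [0.7925 0.0904 0.022 ]
board [ 0.8388 -0.0859  0.022 ]
board [ 0.5622 -0.1687  0.022 ]
board [0.51   0.0034 0.022 ]
```

Run:
```python
import cv2
i=cv2.imread("pics/top0.png")
cv2.imwrite("pics/crop1.png",cv2.resize(i[130:320,95:285],None,fx=3.15,fy=3.15,interpolation=cv2.INTER_CUBIC))
```

```text
(no output)
```

View pics/crop1.png

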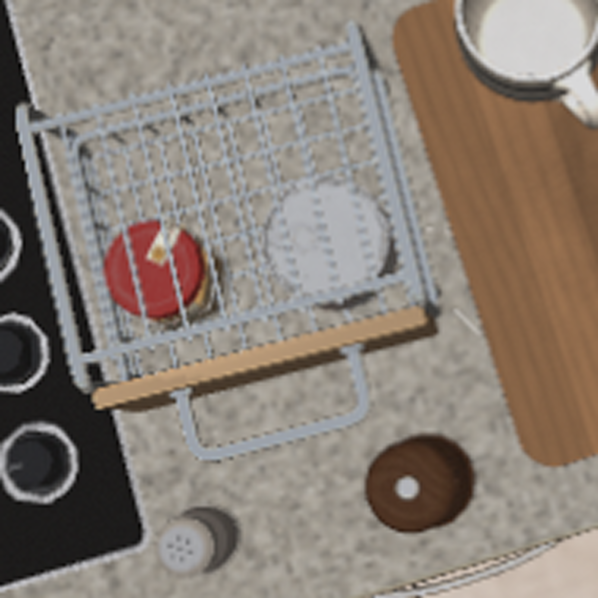

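The crop shows frame corners (22,110),(355,35),(85,360),(425,300), panel top edge (95,405)-(432,320), bar (215,453)-(350,420), lid (155,270), tin (330,240), salt (182,547), knob (406,488).

Run:
```python
from h import *
np.set_printoptions(precision=4,suppress=True)
c=lambda u,v:(u/3.15+95-.3,v/3.15+130-.3)
def yw(a,b): d=b-a; return np.degrees(np.arctan2(-d[0],-d[1])) if 0 else np.arctan2(d[0],-d[1])
P={}
for k,u,z in(("barL",(215,453),.088),("barR",(350,420),.088),("panL",(93,397),.104),("panR",(432,315),.104),("panLo",(95,407),.104),("panRo",(434,328),.104),("bL",(22,110),.122),("bR",(355,35),.122),("fL",(85,360),.122),("fR",(425,300),.122),
 ("lid",(155,270),.1),("tin",(330,240),.072),("salt",(182,547),.09),("knob",(406,488),.168)):
    P[k]=onz("top",c(*u),z); print(k,P[k])
for a,b in(("barL","barR"),("panL","panR"),("panLo","panRo"),("bL","bR"),):print(a,yw(P[a],P[b]),np.linalg.norm(P[a]-P[b]))
for a,b in(("fL","bL"),):d=P[b]-P[a];print(np.arctan2(d[1],d[0]),np.linalg.norm(d))
print(tri(("top",c(182,547)),("scene",(154,204))))
T=pose();print("wrist sees", onz("wrist",(280,210),0,T))
# tray
t=[onz("top",p,.019) for p in((350,180),(413,165),(449,290),(388,306))]
print(np.mean(t,0),np.arctan2(*(t[0]-t[3])[[1,0]]),np.arctan2(*(t[1]-t[2])[[1,0]]))
b=[onz("top",p,.022) for p in((221,133),(310,108),(358,247),(269,277))]
print(np.mean(b,0))
```

```text
barL [0.522  0.1911 0.088 ]
barR [0.5387 0.1143 0.088 ]
panL [0.5548 0.256  0.104 ]
panR [0.5958 0.0656 0.104 ]
panLo [0.5492 0.2548 0.104 ]
panRo [0.5884 0.0646 0.104 ]
bL [0.7153 0.2919 0.122 ]
bR [0.7527 0.1046 0.122 ]
fL [0.5746 0.2553 0.122 ]
fR [0.6027 0.0678 0.122 ]
lid [0.6257 0.2221 0.1   ]
tin [0.6435 0.1268 0.072 ]
salt [0.47   0.2096 0.09  ]
knob [0.5017 0.0754 0.168 ]
barL 0.21373018689976805 0.07848945759181966
panL 0.211813394232115 0.19478421772951293
panLo 0.20332989926534067 0.19428595742538762
bL 0.1972452001634275 0.19095533315777344
0.25409407522306726 0.14532256938240698
(array([0.471 , 0.2082, 0.0925]), np.float64(0.002410280303243063))
wrist sees [0.2363 0.6046 0.    ]
[ 0.5839 -0.252   0.019 ] 0.2509150335771816 0.2274003514923176
[ 0.6759 -0.0402  0.022 ]
```

Run:
```python
from h import *
print(togo([.51,.15,.34],np.pi/2+.22))
```

```text
(array([-0.4387, -0.3496, -0.1444]), np.float64(-0.5337348904219668))
```

```bash
python3 inch.py '[[0, 0, -0.05, 0, 1], [0, 0, -0.1, -0.1, 1], [-0.04, -0.03, -0.144, -0.2, 1], [-0.08, -0.06, -0.144, -0.3, 1], [-0.12, -0.09, -0.144, -0.4, 1], [-0.16, -0.12, -0.144, -0.5, 1], [-0.2, -0.15, -0.144, -0.534, 1], [-0.24, -0.19, -0.144, -0.534, 1], [-0.28, -0.22, -0.144, -0.534, 1], [-0.32, -0.25, -0.144, -0.534, 1], [-0.36, -0.28, -0.144, -0.534, 1], [-0.4, -0.32, -0.144, -0.534, 1], [-0.4387, -0.35, -0.144, -0.534, 1], [-0.4387, -0.35, -0.144, -0.534, 1], [-0.4387, -0.35, -0.144, -0.534, 1], [-0.4387, -0.35, -0.144, -0.534, 1]]'
python3 - <<'E'
from h import *
shot("wrist","w1")
E
```

```text
time: 1.7
position: [0.5096, 0.1501, 0.3395]
tool_rot: [0.344, -3.122, -0.001]
ft_force: [0.9, 0.5, -0.4]
grip_width: 1.0
grip_force: 0.0
```

View pics/w1.png

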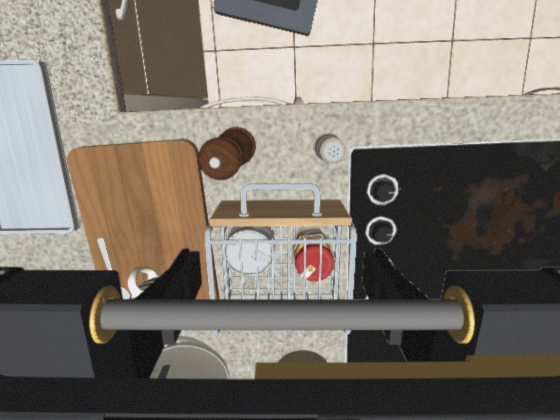

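Knob (214,163), salt top (333,150), bar (243–319,186) level with the image, lid (315,262), tin (248,251), tray inner corner (75,230).

Run:
```python
from h import *
np.set_printoptions(precision=4,suppress=True)
im=cv2.imread("pics/w1.png");T=pose()
w=lambda uv,z:onz("wrist",uv,z,T)
print("knob",w((214,163),.168),"salt",w((333,151),.088),"bar",w((243,186),.09),w((319,186),.09),w((281,186),.09))
print("lid",w((315,262),.1),"tin",w((248,251),.072),"panelfront",w((213,204),.104),w((349,203),.104))
hsv=cv2.cvtColor(im,cv2.COLOR_BGR2HSV)
m=cv2.inRange(hsv,(0,120,60),(6,255,255))|cv2.inRange(hsv,(174,120,60),(180,255,255)); m[:220]=0;m[300:]=0;m[:,:270]=0
x,y,a,b=cv2.boundingRect(m);print("red",x,y,a,b)
# salt: foot ellipse/gray
s=im[125:175,305:360].copy(); cv2.imwrite("pics/s.png",np.hstack([cv2.resize(s,None,fx=7,fy=7),cv2.resize(im[118:188,190:267],None,fx=5,fy=5)]))
print(pose()[:3,:2].round(3))
```

```text
knob [0.5034 0.0764 0.168 ] salt [0.4708 0.212  0.088 ] bar [0.5418 0.1067 0.09  ] [0.5196 0.2056 0.09  ] [0.5307 0.1562 0.09  ]
lid [0.6246 0.2262 0.1   ] tin [0.6418 0.1311 0.072 ] panelfront [0.5707 0.0736 0.104 ] [0.5301 0.2476 0.104 ]
red 295 245 39 36
[[-0.976 -0.22 ]
 [-0.22   0.976]
 [ 0.001  0.001]]
```

View pics/s.png

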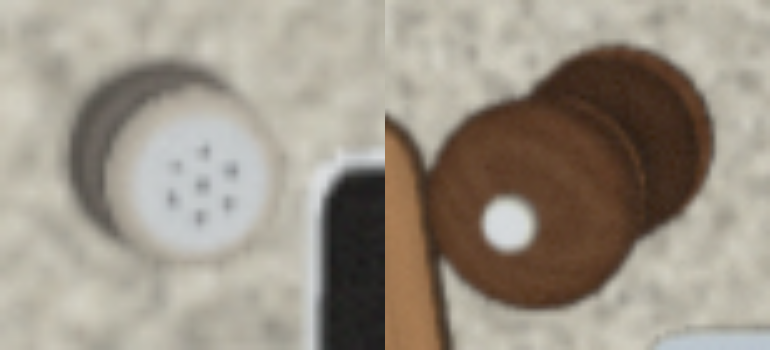

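Run:
```python
from h import *
T=pose()
print(onz("wrist",(220,158.6),.141,T),onz("wrist",(214.6,162.8),.168,T),onz("wrist",(333.9,151.3),.088,T))
print(togo([.5026,.0755,.122],np.pi/2+.22))
```

```text
[0.50251793 0.0780047  0.141     ] [0.5030149  0.07697618 0.168     ] [0.47091732 0.21321484 0.088     ]
(array([ 0.023 , -0.0726,  0.2176]), np.float64(0.0017783717689643375))
```

```bash
python3 inch.py '[[0.012, -0.036, 0.03, 0, 1], [0.023, -0.072, 0.06, 0, 1], [0.023, -0.072, 0.1, 0, 1], [0.023, -0.072, 0.14, 0, 1], [0.023, -0.072, 0.18, 0, 1], [0.023, -0.072, 0.205, 0, 1], [0.023, -0.072, 0.217, 0, 1], [0.023, -0.072, 0.217, 0, 1], [0.023, -0.072, 0.217, 0, 0.4], [0.023, -0.072, 0.217, 0, 0.4], [0.023, -0.072, 0.217, 0, 0.4], [0.023, -0.072, 0.217, 0, 0.4], [0.023, -0.072, 0.217, 0, 0.4], [0.023, -0.072, 0.217, 0, 0.4]]' 20
```

```text
time: 3.15
position: [0.5033, 0.0747, 0.1232]
tool_rot: [-0.345, 3.122, 0.0]
ft_force: [-1.0, 0.3, -0.5]
grip_width: 0.539
grip_force: 0.0
```

```bash
python3 inch.py '[[0, 0, 0, 0, 0.2], [0, 0, 0, 0, 0.2], [0, 0, 0, 0, 0.2], [0, 0, 0, 0, 0.2], [0, 0, 0, 0, 0.2]]' 20
```

```text
time: 3.65
position: [0.5033, 0.0749, 0.123]
tool_rot: [-0.345, 3.122, 0.0]
ft_force: [-0.1, 0.9, 0.9]
grip_width: 0.403
grip_force: 16.5
```

Run:
```python
from h import *
im,T=shot("scene","sc2"); a=im[150:290,130:270,::-1]
im,T=shot("wrist","w2"); b=im[:,:,::-1]
cv2.imwrite("pics/c2.png",np.hstack([cv2.resize(a,(420,420)),b])[:, :800])
print(proj("wrist",[.503,.0749,.142]))
```

```text
[[280.45003013 261.01052159]]
```

View pics/c2.png

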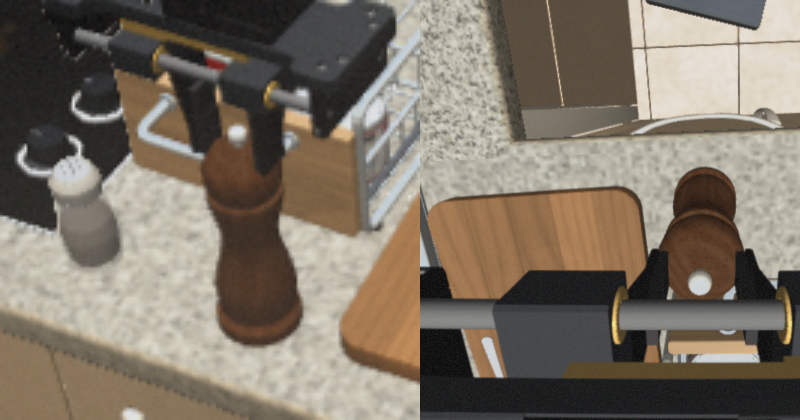

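Run:
```python
from h import *
print(onz("wrist",(280,284),.166),onz("wrist",(281,262),.141),ctrl.get_state()["grip_width"],ctrl.get_state()["grip_force"])
i=cv2.imread("pics/sc2.png");print(tri(("scene",(130+238/3,150+133/3)),("top",(224,285))))
```

```text
[0.50346057 0.07485785 0.166     ] [0.50401085 0.07543517 0.141     ] 0.408379228526927 16.531125901965424
(array([0.50251105, 0.07343673, 0.16633082]), np.float64(0.004171419852094326))
```

```bash
python3 inch.py '[[0, 0, -0.01, 0, 0.2], [0, 0, -0.02, 0, 0.2], [0, 0, -0.03, 0, 0.2], [0, 0, -0.03, 0, 0.2]]' 25
python3 - <<'E'
from h import *
im,T=shot("scene","sc3"); a=im[120:260,130:270,::-1]
cv2.imwrite("pics/c3.png",cv2.resize(a,(420,420)))
E
```

```text
time: 4.15
position: [0.5046, 0.0748, 0.1552]
tool_rot: [-0.345, 3.119, 0.001]
ft_force: [0.3, 0.0, 0.3]
grip_width: 0.203
grip_force: 0.0
```

View pics/c3.png

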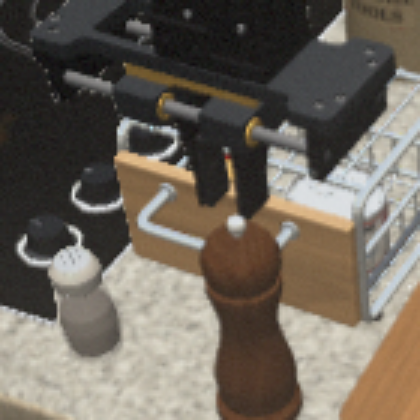

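Run:
```python
from h import *
print(proj("scene",[pose()[:3,3],pose()[:3,3]+[0,0,.019],[.503,.076,.170]])*3-np.array([390,360]), pose()[:3,3])
```

```text
[[236.9986906  236.29160522]
 [233.38203653 212.21822076]
 [231.3191535  216.31076719]] [0.50399617 0.07473916 0.15417552]
```

Run:
```python
from h import *
w,_=shot("wrist","w4"); s,_=shot("scene","sc4"); 
a=cv2.resize(w[210:350,180:380],None,fx=4,fy=4,interpolation=cv2.INTER_CUBIC)[:300]
a=cv2.resize(w[225:325,195:365],None,fx=3,fy=3,interpolation=cv2.INTER_CUBIC)
b=cv2.resize(s[165:240,160:230],None,fx=4,fy=4,interpolation=cv2.INTER_CUBIC)
c=np.zeros((300,510+280,3),np.uint8); c[:,:510]=a; c[:,510:]=b
cv2.imwrite("pics/c4.png",c[:,:,::-1])
print(proj("wrist",pose()[:3,3]));
```

```text
[[280.30954526 247.40510864]]
```

View pics/c4.png

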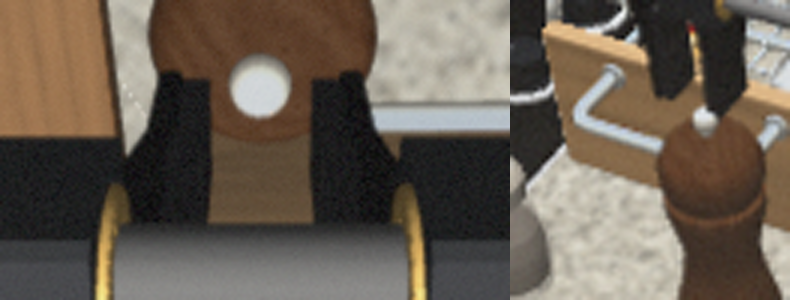

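Run:
```python
from h import *
np.set_printoptions(precision=4,suppress=True)
T=pose();p,e=tri(("wrist",(280.5,250),T),("scene",(204.5,191)));print(p,e,(np.linalg.inv(T)@np.r_[p,1]))
# knob check
k,e=tri(("wrist",(195+260/3,225+86/3),T),("scene",(160+195/4,165+120/4)));print("knob",k,e)
```

```text
[0.4935 0.0723 0.1801] 0.001607831253399395 [ 0.0099 -0.0002 -0.0271  1.    ]
knob [0.5038 0.0751 0.1623] 0.0020924926114282566
```

```bash
python3 - <<'E'
from h import *
T=pose()
for z in(0,-.01,-.019,-.025,-.03):
  print(z,proj("wrist",[(T@[.0095,y,z,1])[:3] for y in(0,.0435,.0585)],T).round(1).tolist())
E
python3 inch.py '[[0, 0, 0, 0, 1], [0, 0, 0, 0, 1], [0, 0, 0, 0, 1], [0, 0, 0, 0, 1], [0, 0, 0, 0, 1], [0, 0, 0, 0, 1]]' 20
python3 - <<'E'
from h import *
w,_=shot("wrist","w5")
cv2.imwrite("pics/c5.png",cv2.resize(w[220:340,165:395],None,fx=3,fy=3,interpolation=cv2.INTER_CUBIC)[:,:,::-1])
E
```

```text
0 [[280.3, 232.8], [353.0, 232.8], [378.0, 232.8]]
-0.01 [[280.2, 239.3], [356.5, 239.2], [382.8, 239.2]]
-0.019 [[280.1, 245.7], [360.0, 245.6], [387.5, 245.6]]
-0.025 [[280.1, 250.3], [362.5, 250.2], [390.9, 250.2]]
-0.03 [[280.1, 254.4], [364.8, 254.3], [393.9, 254.2]]
time: 4.9
position: [0.5032, 0.0747, 0.153]
tool_rot: [-0.345, 3.123, 0.0]
ft_force: [0.3, -1.1, -0.0]
grip_width: 0.66
grip_force: 0.0
```

View pics/c5.png

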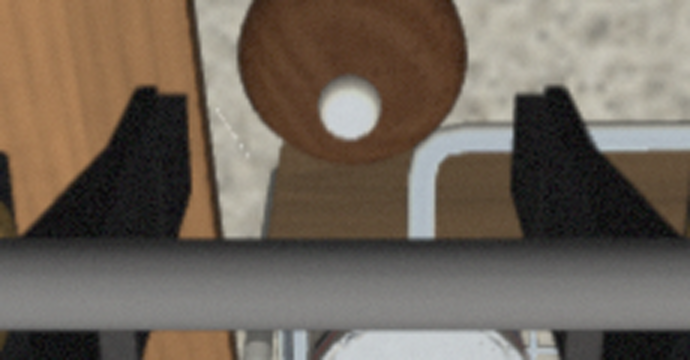

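Fingertips appear about 24 mm behind the stated TCP, so I grasp correspondingly lower, watching forces.

```bash
python3 inch.py '[[0, 0, 0.0, 0, 1], [0, 0, 0.02, 0, 1], [0, 0, 0.035, 0, 1], [0, 0, 0.043, 0, 1], [0, 0, 0.048, 0, 1], [0, 0, 0.048, 0, 1]]' 20; python3 inch.py '[[0, 0, 0, 0, 0.3], [0, 0, 0, 0, 0.3], [0, 0, 0, 0, 0.3], [0, 0, 0, 0, 0.3], [0, 0, 0, 0, 0.3], [0, 0, 0, 0, 0.3], [0, 0, 0, 0, 0.3]]' 20
```

```text
time: 5.55
position: [0.503, 0.0746, 0.1046]
tool_rot: [0.345, -3.122, 0.0]
ft_force: [0.3, -0.1, 0.2]
grip_width: 1.0
grip_force: 0.0
time: 6.25
position: [0.5033, 0.0747, 0.1051]
tool_rot: [-0.345, 3.122, 0.0]
ft_force: [-0.1, 0.2, 0.5]
grip_width: 0.546
grip_force: 20.0
```

```bash
python3 inch.py '[[0, 0, -0.005, 0, 0.3], [0, 0, -0.015, 0, 0.3], [0, 0, -0.025, 0, 0.3], [0, 0, -0.03, 0, 0.3], [0, 0, -0.03, 0, 0.3]]' 25
python3 - <<'E'
from h import *
yaw=.24; c=np.array([.584,-.252]);X=np.array([np.cos(yaw),np.sin(yaw)]);Y=np.array([-X[1],X[0]])
for n,a in(("pep",(.03,.005)),("salt",(-.06,.005))):
    w=c+a[0]*X+a[1]*Y; print(n,w,togo([*w,.2],np.pi/2+yaw))
E
```

```text
time: 6.75
position: [0.5041, 0.0749, 0.1363]
tool_rot: [-0.345, 3.12, 0.001]
ft_force: [0.7, -0.1, -2.2]
grip_width: 0.547
grip_force: 25.0
pep [ 0.61195163 -0.24001223] (array([-0.0366, -0.3308, -0.0637]), np.float64(-0.019761499891763012))
salt [ 0.52453121 -0.26140547] (array([ 0.0534, -0.3326, -0.0639]), np.float64(-0.019761499891763012))
```

```bash
python3 inch.py '[[0, 0, -0.02, 0, 0.3], [0, 0, -0.04, 0, 0.3], [0, -0.02, -0.06, 0, 0.3], [-0.003, -0.045, -0.064, 0, 0.3], [-0.006, -0.07, -0.064, 0, 0.3], [-0.009, -0.1, -0.064, 0, 0.3], [-0.012, -0.13, -0.064, 0, 0.3], [-0.015, -0.16, -0.064, 0, 0.3], [-0.02, -0.19, -0.064, 0, 0.3], [-0.024, -0.22, -0.064, -0.02, 0.3], [-0.028, -0.25, -0.064, -0.02, 0.3], [-0.031, -0.28, -0.064, -0.02, 0.3], [-0.034, -0.305, -0.064, -0.02, 0.3], [-0.0366, -0.325, -0.064, -0.02, 0.3], [-0.0366, -0.331, -0.064, -0.02, 0.3], [-0.0366, -0.331, -0.064, -0.02, 0.3], [-0.0366, -0.331, -0.064, -0.02, 0.3]]' 25
python3 - <<'E'
from h import *
im,T=shot("scene","sc5"); im2,T=shot("wrist","w6")
cv2.imwrite("pics/c6.png",np.hstack([im[150:,160:],im2[:270,:400]])[:,:,::-1])
E
```

```text
time: 8.45
position: [0.6112, -0.2389, 0.1986]
tool_rot: [0.378, -3.118, -0.002]
ft_force: [0.2, -0.0, -1.5]
grip_width: 0.543
grip_force: 25.0
```

View pics/c6.png

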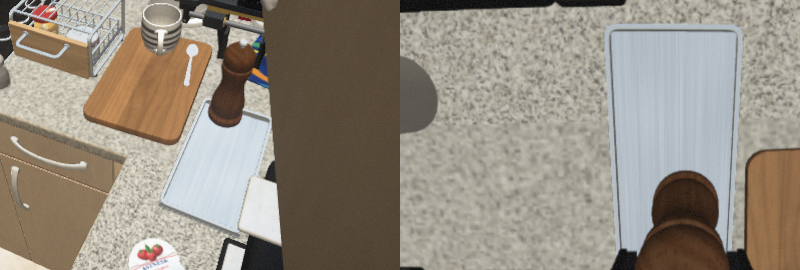

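Run:
```python
from h import *
for p in((207,28),(341,28),(218,245),(333,245)):print(onz("wrist",p,.019))
```

```text
[ 0.4789506 -0.3458455  0.019    ]
[ 0.4474387  -0.21784963  0.019     ]
[ 0.70428797 -0.29243584  0.019     ]
[ 0.67164013 -0.15989232  0.019     ]
```

```bash
python3 inch.py '[[0, 0, 0.03, 0, 0.3], [0, 0, 0.055, 0, 0.3], [0, 0, 0.07, 0, 0.3], [0, 0, 0.08, 0, 0.3], [0, 0, 0.085, 0, 0.3], [0, 0, 0.087, 0, 0.3], [0, 0, 0.089, 0, 0.3], [0, 0, 0.089, 0, 0.3]]' 25
```

```text
time: 9.35
position: [0.6116, -0.2406, 0.1106]
tool_rot: [-0.376, 3.118, -0.001]
ft_force: [-0.6, 0.3, -1.6]
grip_width: 0.546
grip_force: 25.0
```

```bash
python3 inch.py '[[0, 0, 0.001, 0, 0.3], [0, 0, 0.002, 0, 0.3], [0, 0, 0.002, 0, 0.3]]' 25;  python3 inch.py '[[0, 0, 0.001, 0, 0.3], [0, 0, 0.001, 0, 0.3]]'
```

```text
time: 9.65
position: [0.6114, -0.2404, 0.1082]
tool_rot: [-0.376, 3.119, -0.0]
ft_force: [0.6, -0.6, -0.3]
grip_width: 0.545
grip_force: 25.0
time: 9.85
position: [0.6118, -0.2406, 0.1081]
tool_rot: [-0.376, 3.117, -0.0]
ft_force: [-1.3, 0.5, 4.8]
grip_width: 0.546
grip_force: 25.0
```

```bash
python3 inch.py '[[0, 0, -0.001, 0, 0.65], [0, 0, -0.001, 0, 0.75], [0, 0, -0.001, 0, 0.85], [0, 0, -0.001, 0, 1], [0, 0, -0.001, 0, 1], [0, 0, -0.03, 0, 1], [0, 0, -0.07, 0, 1], [0, 0, -0.11, 0, 1], [0, 0, -0.14, 0, 1], [0, 0, -0.14, 0, 1]]'
python3 - <<'E'
from h import *
im,_=shot("top","t7")
print(togo([.4707,.2105,.24],np.pi/2+.22))
E
```

```text
time: 10.85
position: [0.6134, -0.2419, 0.2525]
tool_rot: [-0.375, 3.111, -0.006]
ft_force: [0.2, -0.0, -0.0]
grip_width: 1.001
grip_force: 0.0
(array([0.0303, 0.4724, 0.0083]), np.float64(0.020055733291272304))
```

```bash
python3 inch.py '[[0, 0.045, 0, 0, 1], [0, 0.09, 0, 0, 1], [0, 0.135, 0, 0, 1], [0, 0.18, 0, 0, 1], [0.01, 0.225, 0, 0, 1], [0.02, 0.27, 0, 0, 1], [0.03, 0.315, 0, 0.02, 1], [0.03, 0.36, 0, 0.02, 1], [0.03, 0.405, 0, 0.02, 1], [0.03, 0.44, 0, 0.02, 1], [0.03, 0.46, 0, 0.02, 1], [0.0303, 0.4724, 0, 0.02, 1], [0.0303, 0.4724, 0.008, 0.02, 1], [0.0303, 0.4724, 0.008, 0.02, 1], [0.0303, 0.4724, 0.008, 0.02, 1]]'
python3 - <<'E'
from h import *
w,_=shot("wrist","w8")
cv2.imwrite("pics/c8.png",w[100:330,100:460,::-1])
print(togo([.4707,.2108,.024],np.pi/2+.22),proj("wrist",[.4707,.2108,.088])-[100,100])
E
```

```text
time: 12.4
position: [0.4697, 0.2093, 0.2383]
tool_rot: [0.341, -3.122, 0.002]
ft_force: [-1.2, 0.7, -0.3]
grip_width: 1.001
grip_force: 0.0
(array([-0.0012,  0.0012,  0.2147]), np.float64(-0.0025647732451161698)) [[181.9645863   88.71623323]]
```

View pics/c8.png

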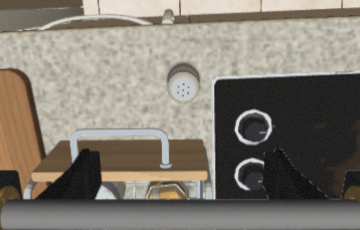

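```bash
python3 inch.py '[[-0.001, 0.001, 0.04, 0, 1], [-0.001, 0.001, 0.08, 0, 1], [-0.001, 0.001, 0.12, 0, 1], [-0.001, 0.001, 0.155, 0, 1], [-0.001, 0.001, 0.185, 0, 1], [-0.001, 0.001, 0.2, 0, 1], [-0.001, 0.001, 0.21, 0, 1], [-0.001, 0.001, 0.2147, 0, 1], [-0.001, 0.001, 0.2147, 0, 1]]' 15;python3 inch.py '[[0, 0, 0, 0, 0.3], [0, 0, 0, 0, 0.3], [0, 0, 0, 0, 0.3], [0, 0, 0, 0, 0.3], [0, 0, 0, 0, 0.3], [0, 0, 0, 0, 0.3], [0, 0, 0, 0, 0.3]]' 15
```

```text
time: 13.35
position: [0.4705, 0.2122, 0.0244]
tool_rot: [-0.344, 3.122, 0.0]
ft_force: [1.1, 0.0, -0.1]
grip_width: 1.001
grip_force: 0.0
time: 14.05
position: [0.4701, 0.2125, 0.0243]
tool_rot: [-0.345, 3.123, -0.0]
ft_force: [0.0, -0.6, 0.4]
grip_width: 0.451
grip_force: 0.3
```

```bash
python3 inch.py '[[0, 0, 0, 0, 0.3], [0, 0, 0, 0, 0.3], [0, 0, 0, 0, 0.3]]' 15
```

```text
time: 14.35
position: [0.4701, 0.2125, 0.0242]
tool_rot: [0.345, -3.123, -0.0]
ft_force: [0.3, -0.4, -0.0]
grip_width: 0.4
grip_force: 14.8
```

```bash
python3 inch.py '[[0, 0, 0, 0, 0.6], [0, 0, 0, 0, 0.8], [0, 0, 0, 0, 0.8], [0, 0, 0.005, 0, 0.8], [0, 0, 0.01, 0, 0.8], [0, 0, 0.014, 0, 0.8], [0, 0, 0.014, 0, 0.8]]' 15;python3 inch.py '[[0, 0, 0, 0, 0.4], [0, 0, 0, 0, 0.4], [0, 0, 0, 0, 0.4], [0, 0, 0, 0, 0.4], [0, 0, 0, 0, 0.4], [0, 0, 0, 0, 0.4], [0, 0, 0, 0, 0.4]]' 15
```

```text
time: 15.05
position: [0.4694, 0.2121, 0.0093]
tool_rot: [0.345, -3.121, 0.001]
ft_force: [-0.2, 0.2, 0.1]
grip_width: 0.793
grip_force: 0.0
time: 15.75
position: [0.4703, 0.2125, 0.0104]
tool_rot: [-0.345, 3.122, 0.0]
ft_force: [-0.0, -0.0, 0.1]
grip_width: 0.448
grip_force: 14.8
```

```bash
python3 inch.py '[[0, 0, -0.005, 0, 0.3], [0, 0, -0.012, 0, 0.3], [0, 0, -0.02, 0, 0.3], [0, 0, -0.02, 0, 0.3]]' 18;python3 inch.py '[[0, 0, -0.02, 0, 0.3], [0, 0, -0.05, 0, 0.3], [0, 0, -0.08, 0, 0.3], [0, 0, -0.09, 0, 0.3], [0, 0, -0.09, 0, 0.3]]';python3 - <<'E'
from h import *
s,_=shot("scene","sc9"); w,_=shot("wrist","w9")
cv2.imwrite("pics/c9.png",np.hstack([cv2.resize(s[80:280,90:290],None,fx=2,fy=2)[:400],w[10:410,120:500]])[:,:,::-1])
print(togo([.5245,-.2600,.12],np.pi/2+.24))
E
```

```text
time: 16.15
position: [0.4713, 0.2131, 0.0319]
tool_rot: [-0.345, 3.12, 0.002]
ft_force: [0.4, -0.2, -0.9]
grip_width: 0.445
grip_force: 17.7
time: 16.65
position: [0.4712, 0.2131, 0.1217]
tool_rot: [-0.345, 3.119, 0.003]
ft_force: [0.0, -0.5, -1.6]
grip_width: 0.443
grip_force: 17.7
(array([ 0.0494, -0.4728, -0.0007]), np.float64(-0.019664926826961526))
```

View pics/c9.png

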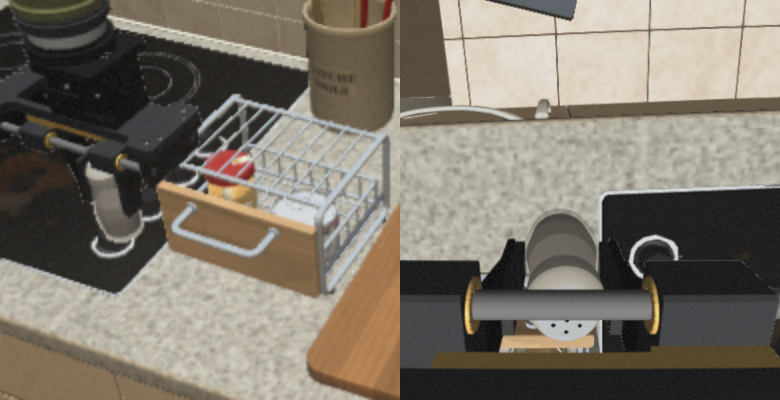

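```bash
python3 inch.py '[[0.003, -0.03, 0, 0, 0.3], [0.006, -0.07, 0, 0, 0.3], [0.01, -0.11, 0, 0, 0.3], [0.014, -0.15, 0, 0, 0.3], [0.018, -0.19, 0, 0, 0.3], [0.022, -0.23, 0, 0, 0.3], [0.027, -0.27, 0, 0, 0.3], [0.032, -0.31, 0, 0, 0.3], [0.037, -0.35, 0, -0.01, 0.3], [0.042, -0.39, 0, -0.02, 0.3], [0.047, -0.43, 0, -0.02, 0.3], [0.049, -0.455, 0, -0.02, 0.3], [0.0494, -0.4728, 0, -0.02, 0.3], [0.0494, -0.4728, 0.02, -0.02, 0.3], [0.0494, -0.4728, 0.05, -0.02, 0.3], [0.0494, -0.4728, 0.08, -0.02, 0.3], [0.0494, -0.4728, 0.095, -0.02, 0.3], [0.0494, -0.4728, 0.103, -0.02, 0.3], [0.0494, -0.4728, 0.105, -0.02, 0.3], [0.0494, -0.4728, 0.105, -0.02, 0.3]]'
```

```text
time: 18.75
position: [0.5257, -0.26, 0.0158]
tool_rot: [-0.376, 3.118, -0.001]
ft_force: [-0.7, 0.3, -0.4]
grip_width: 0.445
grip_force: 17.7
```

```bash
python3 inch.py '[[0, 0, 0.002, 0, 0.3], [0, 0, 0.003, 0, 0.3], [0, 0, 0.003, 0, 0.3], [0, 0, 0.003, 0, 0.3]]'
```

```text
time: 19.15
position: [0.5262, -0.26, 0.0133]
tool_rot: [-0.376, 3.117, -0.001]
ft_force: [-0.1, -0.2, 3.9]
grip_width: 0.446
grip_force: 18.1
```

Salt is down. Release, rise, and go to the handle bar.

```bash
python3 inch.py '[[0, 0, -0.001, 0, 0.55], [0, 0, -0.001, 0, 0.65], [0, 0, -0.001, 0, 0.8], [0, 0, -0.001, 0, 0.8], [0, 0, -0.03, 0, 0.8], [0, 0, -0.07, 0, 0.8], [0, 0, -0.12, 0, 0.8], [0, 0, -0.17, 0, 0.8], [0, 0, -0.2, 0, 0.8], [0, 0, -0.2, 0, 0.8]]'
python3 - <<'E'
from h import *
for n in("top","scene"):shot(n,n+"10")
print(togo([.5306,.1545,.21],.22))
print(togo([.5306,.1545,.21],.22+np.pi))
print(ctrl.get_state()["joint_positions"])
E
```

```text
time: 20.15
position: [0.5278, -0.2613, 0.2175]
tool_rot: [-0.375, 3.111, -0.005]
ft_force: [0.3, -0.5, 1.3]
grip_width: 0.8
grip_force: 0.0
(array([-0.1037,  0.401 ,  0.0025]), np.float64(-1.5505282381821939))
(array([-0.1037,  0.401 ,  0.0025]), np.float64(-1.5505282381821937))
[-0.18642488  0.20192294  0.69577206  1.61572969 -0.13211357  1.37103073
  2.33660754]
```

```bash
python3 - <<'E'
from h import *
print(togo([.5521,.1593,.21],np.pi/2+.22))
E
python3 inch.py '[[0, 0.04, 0, 0, 0], [0, 0.08, 0, 0, 0], [-0.01, 0.12, 0, 0, 0], [-0.02, 0.16, 0, 0, 0], [-0.03, 0.2, 0, 0, 0], [-0.04, 0.24, 0, 0, 0], [-0.055, 0.28, 0, 0.02, 0], [-0.07, 0.32, 0, 0.02, 0], [-0.09, 0.35, 0, 0.02, 0], [-0.11, 0.38, 0, 0.02, 0], [-0.12, 0.4, 0, 0.02, 0], [-0.1237, 0.401, 0, 0.02, 0], [-0.1237, 0.401, 0, 0.02, 0]]' 10
python3 - <<'E'
from h import *
print(togo([.5521,.1593,.21],np.pi/2+.22))
w,_=shot("wrist","w11")
cv2.imwrite("pics/c11.png",w[:330,100:460,::-1])
print(proj("wrist",[[.5306,.1545,.088]])-[100,0])
E
```

```text
(array([-0.1257,  0.4006,  0.0025]), np.float64(0.020268109969381998))
time: 21.55
position: [0.5496, 0.1581, 0.211]
tool_rot: [0.345, -3.12, 0.003]
ft_force: [0.2, -0.5, -0.2]
grip_width: 0.007
grip_force: 0.0
(array([-0.0027,  0.0006,  0.001 ]), np.float64(-5.803830837503021e-05))
[[182.74715735 174.89695911]]
```

View pics/c11.png

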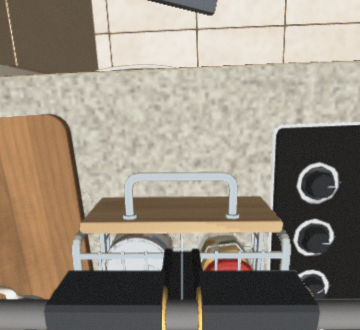

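Bar centre at (181,176) in the crop, as predicted (183,175). Descend into the gap.

```bash
python3 inch.py '[[-0.0025, 0, 0.04, 0, 0], [-0.0025, 0, 0.08, 0, 0], [-0.0025, 0, 0.11, 0, 0], [-0.0025, 0, 0.14, 0, 0], [-0.0025, 0, 0.16, 0, 0], [-0.0025, 0, 0.171, 0, 0], [-0.0025, 0, 0.171, 0, 0]]' 10
```

```text
time: 22.3
position: [0.5514, 0.1578, 0.0402]
tool_rot: [0.341, -3.12, 0.002]
ft_force: [0.1, -0.5, -0.0]
grip_width: 0.003
grip_force: 0.0
```

```bash
python3 inch.py '[[0.006, 0, 0, 0, 0], [0.01, 0, 0, 0, 0], [0.014, 0, 0, 0, 0], [0.022, 0, 0, 0, 0], [0.03, 0, 0, 0, 0], [0.04, 0, 0, 0, 0], [0.05, 0, 0, 0, 0], [0.06, 0, 0, 0, 0], [0.07, 0, 0, 0, 0], [0.08, 0, 0, 0, 0], [0.09, 0, 0, 0, 0], [0.1, 0, 0, 0, 0], [0.11, 0, 0, 0, 0], [0.117, 0, 0, 0, 0], [0.123, 0, 0, 0, 0], [0.128, 0, 0, 0, 0], [0.131, 0, 0, 0, 0], [0.133, 0, 0, 0, 0], [0.134, 0, 0, 0, 0], [0.134, 0, 0, 0, 0]]'
python3 - <<'E'
from h import *
shot("top","t12");w,_=shot("scene","sc12")
a=cv2.imread("pics/t12.png")[120:370,90:350]
cv2.imwrite("pics/c12.png",np.hstack([cv2.resize(a,None,fx=1.6,fy=1.6),cv2.resize(w[100:300,100:290,::-1],(380,400))]))
E
```

```text
time: 24.3
position: [0.4214, 0.1305, 0.0411]
tool_rot: [0.345, -3.122, -0.0]
ft_force: [1.0, -0.5, -0.1]
grip_width: 0.009
grip_force: 0.3
```

View pics/c12.png

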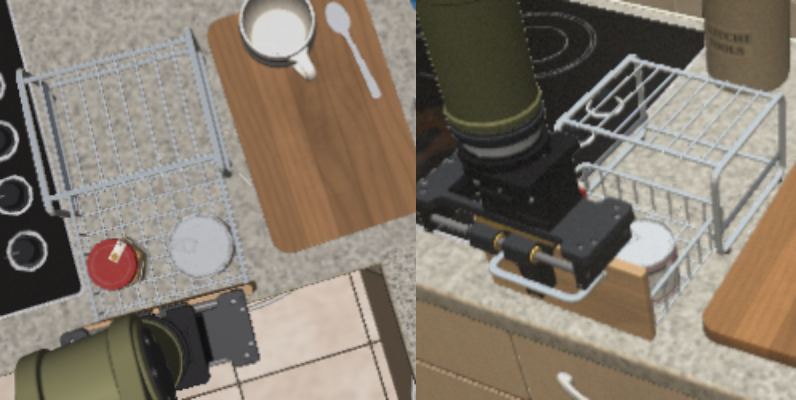

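Lid is at full-image px ≈(160,285), basket well out, tin still in place. Back off the bar and lift.

```bash
python3 inch.py '[[-0.004, 0, 0, 0, 0], [-0.008, 0, 0, 0, 0], [-0.008, 0, -0.03, 0, 0], [-0.008, 0, -0.07, 0, 0.4], [-0.008, 0, -0.12, 0, 0.7], [-0.008, 0, -0.17, 0, 0.8], [-0.008, 0, -0.2, 0, 0.8], [-0.008, 0, -0.2, 0, 0.8]]'
python3 - <<'E'
from h import *
np.set_printoptions(precision=4,suppress=True)
def red(n,box,z,T):
    im=cv2.imread(f"pics/{n}.png");hsv=cv2.cvtColor(im,cv2.COLOR_BGR2HSV)
    m=cv2.inRange(hsv,(0,120,50),(8,255,255))|cv2.inRange(hsv,(172,120,50),(180,255,255))
    k=np.zeros_like(m);k[box[1]:box[3],box[0]:box[2]]=255;m&=k
    c=max(cv2.findContours(m,0,2)[0],key=cv2.contourArea);(u,v),r=cv2.minEnclosingCircle(cv2.convexHull(c))
    return (u,v),r
a,r=red("t12",(120,250,200,320),.1,None);print("top",a,r,onz("top",a,.099))
w,T=shot("wrist","w13");b,r=red("w13",(150,100,460,350),.1,T);print("wrist",b,r,onz("wrist",b,.099,T)); print(tri(("top",a),("wrist",b,T)),T[:3,3])
shot("top","t13");a,r=red("t13",(120,250,200,320),.1,None);print("top",a,r,onz("top",a,.099))
E
```

```text
time: 25.2
position: [0.4323, 0.1335, 0.2463]
tool_rot: [-0.344, 3.114, 0.005]
ft_force: [0.2, 0.5, -0.1]
grip_width: 0.372
grip_force: 0.0
top (160.02499389648438, 284.79998779296875) 16.125865936279297 [0.5024 0.194  0.099 ]
wrist (320.8821716308594, 258.5545959472656) 25.368173599243164 [0.5014 0.1943 0.099 ]
(array([0.5024, 0.1947, 0.0968]), np.float64(0.0003361755814302842)) [0.4323 0.1335 0.2463]
top (160.02499389648438, 284.79998779296875) 16.125865936279297 [0.5024 0.194  0.099 ]
```

```bash
python3 inch.py '[[0, 0, 0, 0, 0.85], [0, 0, 0, 0, 0.85], [0, 0, 0, 0, 0.85], [0, 0, 0, 0, 0.85]]'
python3 - <<'E'
from h import *
print(togo([.502,.194,.039],np.pi/2+.22))
E
```

```text
time: 25.7
position: [0.4291, 0.1321, 0.2406]
tool_rot: [0.345, -3.121, 0.001]
ft_force: [-0.0, 0.0, -0.4]
grip_width: 0.809
grip_force: 0.0
(array([-0.0849,  0.0446,  0.2014]), np.float64(0.00020687653049433763))
```

```bash
python3 inch.py '[[-0.03, 0.015, 0, 0, 0.85], [-0.06, 0.03, 0, 0, 0.85], [-0.085, 0.0446, 0.02, 0, 0.85], [-0.085, 0.0446, 0.05, 0, 0.85], [-0.085, 0.0446, 0.08, 0, 0.85], [-0.085, 0.0446, 0.11, 0, 0.85], [-0.085, 0.0446, 0.14, 0, 0.85], [-0.085, 0.0446, 0.16, 0, 0.85], [-0.085, 0.0446, 0.18, 0, 0.85], [-0.085, 0.0446, 0.192, 0, 0.85], [-0.085, 0.0446, 0.2014, 0, 0.85], [-0.085, 0.0446, 0.2014, 0, 0.85]]'; python3 inch.py '[[0, 0, 0, 0, 0.4], [0, 0, 0, 0, 0.4], [0, 0, 0, 0, 0.4], [0, 0, 0, 0, 0.4], [0, 0, 0, 0, 0.4], [0, 0, 0, 0, 0.4], [0, 0, 0, 0, 0.4], [0, 0, 0, 0, 0.4]]' 30
```

```text
time: 26.9
position: [0.502, 0.194, 0.0389]
tool_rot: [0.345, -3.121, 0.001]
ft_force: [-0.3, -1.4, -0.4]
grip_width: 0.852
grip_force: 0.0
time: 27.7
position: [0.5034, 0.1949, 0.0408]
tool_rot: [-0.345, 3.121, 0.001]
ft_force: [-0.6, 0.7, 6.0]
grip_width: 0.672
grip_force: 30.0
```

```bash
python3 inch.py '[[0, 0, -0.005, 0, 0.4], [0, 0, -0.015, 0, 0.4], [0, 0, -0.03, 0, 0.4], [0, 0, -0.03, 0, 0.4]]' 35;python3 inch.py '[[0, 0, -0.03, 0, 0.4], [0, 0, -0.07, 0, 0.4], [0, 0, -0.09, 0, 0.4], [0, 0, -0.1, 0, 0.4], [0, 0, -0.1, 0, 0.4]]'
python3 - <<'E'
from h import *
np.set_printoptions(precision=4,suppress=True)
yaw=-1.31;X=np.array([np.cos(yaw),np.sin(yaw)]);Y=np.array([-X[1],X[0]])
c=np.array([.6759,-.0402])
t=c-.08*Y; print("target",t,"board axis",X,Y)
print(togo([*t,.17],np.pi/2+.25))
m=onz("top",(265,140),.1);print("mug",m, Y@(m[:2]-c),X@(m[:2]-c))
E
```

```text
time: 28.1
position: [0.5039, 0.1946, 0.0717]
tool_rot: [-0.345, 3.12, 0.002]
ft_force: [0.1, 0.1, -2.1]
grip_width: 0.669
grip_force: 35.0
time: 28.6
position: [0.5031, 0.1945, 0.1704]
tool_rot: [-0.345, 3.121, 0.001]
ft_force: [0.6, 1.3, -3.6]
grip_width: 0.67
grip_force: 35.0
target [ 0.5986 -0.0608] board axis [ 0.2579 -0.9662] [0.9662 0.2579]
(array([-0.0375, -0.27  ,  0.0004]), np.float64(-0.029806454587561815))
mug [0.7569 0.0033 0.1   ] 0.08945965554097107 -0.021132249291400316
```

```bash
python3 inch.py '[[-0.002, -0.015, 0, 0, 0.4], [-0.005, -0.04, 0, 0, 0.4], [-0.009, -0.07, 0, 0, 0.4], [-0.013, -0.1, 0, 0, 0.4], [-0.017, -0.13, 0, 0, 0.4], [-0.021, -0.16, 0, -0.01, 0.4], [-0.026, -0.19, 0, -0.02, 0.4], [-0.031, -0.22, 0, -0.03, 0.4], [-0.035, -0.245, 0, -0.03, 0.4], [-0.0375, -0.262, 0, -0.03, 0.4], [-0.0375, -0.27, 0, -0.03, 0.4], [-0.0375, -0.27, 0.02, -0.03, 0.4], [-0.0375, -0.27, 0.05, -0.03, 0.4], [-0.0375, -0.27, 0.08, -0.03, 0.4], [-0.0375, -0.27, 0.1, -0.03, 0.4], [-0.0375, -0.27, 0.11, -0.03, 0.4], [-0.0375, -0.27, 0.116, -0.03, 0.4], [-0.0375, -0.27, 0.118, -0.03, 0.4], [-0.0375, -0.27, 0.118, -0.03, 0.4]]'
```

```text
time: 30.5
position: [0.5988, -0.061, 0.0525]
tool_rot: [-0.392, 3.116, -0.0]
ft_force: [-0.8, -0.4, -3.7]
grip_width: 0.669
grip_force: 35.0
```

```bash
python3 inch.py '[[0, 0, 0.002, 0, 0.4], [0, 0, 0.003, 0, 0.4], [0, 0, 0.003, 0, 0.4]]'
```

```text
time: 30.8
position: [0.5984, -0.0609, 0.0492]
tool_rot: [-0.392, 3.116, 0.0]
ft_force: [-0.4, 0.4, -2.9]
grip_width: 0.67
grip_force: 35.0
```

```bash
python3 inch.py '[[0, 0, 0.001, 0, 0.4], [0, 0, 0.0015, 0, 0.4], [0, 0, 0.0015, 0, 0.4]]'
```

```text
time: 31.1
position: [0.5986, -0.061, 0.0484]
tool_rot: [-0.392, 3.116, 0.001]
ft_force: [-3.1, 0.7, 5.6]
grip_width: 0.672
grip_force: 35.0
```

```bash
python3 inch.py '[[0, 0, -0.001, 0, 0.75], [0, 0, -0.001, 0, 0.85], [0, 0, -0.001, 0, 0.95], [0, 0, -0.001, 0, 0.95], [0, 0, -0.03, 0, 0.95], [0, 0, -0.07, 0, 0.95], [0, 0, -0.11, 0, 0.95], [0, 0, -0.15, 0, 0.95], [0, 0, -0.15, 0, 0.5]]'
python3 - <<'E'
from h import *
s=ctrl.get_state();print(s["position"])
print(togo([.43,.1325,.2],np.pi/2+.22))
shot("top","t14"); im=cv2.imread("pics/t14.png")
hsv=cv2.cvtColor(im,cv2.COLOR_BGR2HSV);m=cv2.inRange(hsv,(0,140,60),(6,255,255))|cv2.inRange(hsv,(174,140,60),(180,255,255))
for c in cv2.findContours(m,0,2)[0]:
    if cv2.contourArea(c)>80:print(cv2.boundingRect(c))
E
```

```text
time: 32.0
position: [0.602, -0.0617, 0.2039]
tool_rot: [-0.39, 3.106, -0.002]
ft_force: [0.0, -0.7, -0.1]
grip_width: 0.917
grip_force: 0.0
[ 0.60203971 -0.06166112  0.20390173]
(array([0.1187, 0.2307, 0.002 ]), np.float64(0.03002530330582731))
(554, 210, 6, 27)
(536, 39, 15, 22)
(529, 35, 25, 33)
```

```bash
python3 inch.py '[[0.02, 0.04, 0, 0, 0], [0.04, 0.08, 0, 0, 0], [0.06, 0.12, 0, 0.01, 0], [0.08, 0.16, 0, 0.02, 0], [0.1, 0.2, 0, 0.03, 0], [0.1187, 0.2307, 0, 0.03, 0], [0.1187, 0.2307, 0, 0.03, 0], [0.1187, 0.2307, 0, 0.03, 0]]' 10;  python3 - <<'E'
from h import *
np.set_printoptions(precision=4,suppress=True)
shot("top","t15"); T=pose(); shot("wrist","w15"); im=cv2.imread("pics/t15.png")
hsv=cv2.cvtColor(im,cv2.COLOR_BGR2HSV);m=cv2.inRange(hsv,(0,120,50),(8,255,255))|cv2.inRange(hsv,(172,120,50),(180,255,255))
m[:,450:]=0
for c in cv2.findContours(m,0,2)[0]:
    if cv2.contourArea(c)>150:(u,v),r=cv2.minEnclosingCircle(c);print(u,v,r,onz("top",(u,v),.108))
# bar: bluish-grey row profile in wrist, panel wood
w=cv2.imread("pics/w15.png");print("bar pred at pull .127",proj("wrist",[.5306-.127*.976,.1545-.127*.218,.088],T))
print(w[120:300:4,281].tolist())
print(togo([.43,.1325,.04],np.pi/2+.22))
E
```

```text
time: 32.85
position: [0.4254, 0.1333, 0.1964]
tool_rot: [0.348, -3.121, 0.001]
ft_force: [0.1, -0.4, 0.4]
grip_width: 0.168
grip_force: 0.0
303.20001220703125 226.6999969482422 15.966615676879883 [ 0.5973 -0.0602  0.108 ]
bar pred at pull .127 [[279.4638 177.1007]]
[[211, 225, 232], [206, 220, 229], [198, 215, 226], [199, 215, 226], [74, 95, 109], [73, 93, 106], [78, 95, 111], [74, 93, 107], [74, 91, 106], [75, 94, 107], [83, 99, 112], [216, 217, 217], [73, 91, 104], [77, 95, 107], [207, 200, 189], [208, 200, 191], [165, 179, 183], [169, 183, 185], [162, 175, 179], [178, 191, 193], [61, 83, 103], [61, 81, 101], [54, 74, 92], [61, 82, 104], [60, 84, 106], [60, 79, 100], [74, 99, 121], [140, 184, 216], [143, 186, 218], [155, 192, 216], [177, 192, 196], [170, 183, 188], [178, 192, 198], [190, 190, 184], [169, 182, 186], [166, 181, 184], [179, 192, 196], [177, 182, 182], [173, 187, 190], [168, 178, 181], [171, 183, 187], [165, 177, 178], [171, 182, 184], [175, 186, 187], [175, 185, 187]]
(array([-0.0036, -0.0002,  0.1567]), np.float64(-0.0014598244773473823))
```

```bash
python3 inch.py '[[-0.0036, 0, 0.04, 0, 0], [-0.0036, 0, 0.08, 0, 0], [-0.0036, 0, 0.11, 0, 0], [-0.0036, 0, 0.135, 0, 0], [-0.0036, 0, 0.15, 0, 0], [-0.0036, 0, 0.1567, 0, 0], [-0.0036, 0, 0.1567, 0, 0]]' 10; python3 inch.py '[[-0.005, 0, 0, 0, 0], [-0.012, 0, 0, 0, 0], [-0.02, 0, 0, 0, 0], [-0.03, 0, 0, 0, 0], [-0.04, 0, 0, 0, 0], [-0.05, 0, 0, 0, 0], [-0.06, 0, 0, 0, 0], [-0.07, 0, 0, 0, 0], [-0.08, 0, 0, 0, 0], [-0.09, 0, 0, 0, 0], [-0.1, 0, 0, 0, 0], [-0.11, 0, 0, 0, 0], [-0.118, 0, 0, 0, 0], [-0.124, 0, 0, 0, 0], [-0.128, 0, 0, 0, 0], [-0.13, 0, 0, 0, 0], [-0.13, 0, 0, 0, 0]]'
```

```text
time: 33.65
position: [0.4295, 0.1327, 0.0398]
tool_rot: [0.342, -3.121, 0.002]
ft_force: [0.4, 0.1, 0.1]
grip_width: 0.006
grip_force: 0.0
time: 35.35
position: [0.5571, 0.1622, 0.0407]
tool_rot: [-0.345, 3.122, -0.0]
ft_force: [-0.5, 0.2, -0.6]
grip_width: 0.006
grip_force: 0.0
```

```bash
python3 inch.py '[[-0.002, 0, 0, 0, 0], [-0.004, 0, 0, 0, 0], [-0.004, 0, 0, 0, 0]]';python3 inch.py '[[-0.002, 0, 0, 0, 0], [-0.004, 0, 0, 0, 0], [-0.004, 0, 0, 0, 0]]'; python3 inch.py '[[-0.002, 0, 0, 0, 0], [-0.004, 0, 0, 0, 0], [-0.004, 0, 0, 0, 0]]'
```

```text
time: 35.65
position: [0.5608, 0.163, 0.0408]
tool_rot: [-0.345, 3.122, -0.0]
ft_force: [-0.3, 0.1, 0.2]
grip_width: 0.004
grip_force: 0.3
time: 35.95
position: [0.5607, 0.1631, 0.0403]
tool_rot: [0.345, -3.115, 0.001]
ft_force: [-10.1, -2.7, 7.4]
grip_width: 0.003
grip_force: 5.5
time: 36.25
position: [0.5603, 0.163, 0.0401]
tool_rot: [0.343, -3.106, 0.002]
ft_force: [-21.8, -6.1, 16.5]
grip_width: 0.004
grip_force: 11.3
```

```bash
python3 inch.py '[[0.006, 0, 0, 0, 0], [0.014, 0, 0, 0, 0], [0.018, 0, 0, 0, 0], [0.018, 0, -0.03, 0, 0], [0.018, 0, -0.07, 0, 0], [0.018, 0, -0.11, 0, 0.4], [0.018, 0, -0.15, 0, 0.6], [0.018, 0, -0.19, 0, 0.8], [0.018, 0, -0.19, 0, 0.8]]'
python3 - <<'E'
from h import *
np.set_printoptions(precision=4,suppress=True)
print(pose()[:3,3])
# salt on tray: expected top
top,_=shot("top","t16"); sc,_=shot("scene","sc16")
print("exp salt top px",proj("top",[.526,-.2603,.093]),proj("scene",[.526,-.2603,.093]),"knob",proj("top",[.6115,-.2405,.171]))
print(togo([.526,-.2603,.2],np.pi/2+.24))
i=cv2.imread("pics/t16.png");g=cv2.cvtColor(i,cv2.COLOR_BGR2HSV)
p=proj("top",[.6115,-.2405,.171])[0].astype(int);c=i[p[1]-4:p[1]+5,p[0]-4:p[0]+5].min(2);print(c)
E
```

```text
time: 37.15
position: [0.5545, 0.1621, 0.2376]
tool_rot: [-0.344, 3.11, 0.006]
ft_force: [0.8, -0.0, 0.2]
grip_width: 0.282
grip_force: 0.0
[0.5545 0.1621 0.2376]
exp salt top px [[415.7928 264.0457]] [[371.7845 303.8483]] knob [[413.3979 212.1213]]
(array([ 0.1171, -0.4059,  0.0312]), np.float64(-0.01979416901357567))
[[ 38  40  40  43  41  40  40  43  43]
 [ 39  41  38  41  42  41  37  41  43]
 [ 44  42  52  68 100  88  36  41  41]
 [ 45  68 128 163 174 169 148  58  40]
 [ 47 112 174 188 189 189 190 171  39]
 [ 50 129 190 188 188 189 191 186  36]
 [ 52 128 190 188 188 189 190 177  34]
 [ 52 117 170 188 190 190 186 146  38]
 [ 48  80 132 164 185 183 153  81  44]]
```

```bash
python3 inch.py '[[0.015, -0.04, 0, 0, 0.8], [0.03, -0.08, 0, 0, 0.8], [0.045, -0.12, 0, 0, 0.8], [0.06, -0.16, 0, 0, 0.8], [0.075, -0.2, 0, 0, 0.8], [0.085, -0.24, 0, 0, 0.8], [0.095, -0.28, 0, -0.01, 0.8], [0.105, -0.32, 0, -0.02, 0.8], [0.112, -0.36, 0, -0.02, 0.8], [0.117, -0.39, 0.01, -0.02, 0.8], [0.1171, -0.4059, 0.02, -0.02, 0.8], [0.1171, -0.4059, 0.03, -0.02, 0.8], [0.1171, -0.4059, 0.03, -0.02, 0.8]]' 18
python3 - <<'E'
from h import *
np.set_printoptions(precision=4,suppress=True)
w,T=shot("wrist","w17"); e=proj("wrist",[.526,-.2603,.093],T)[0];print(T[:3,3],e)
# dark holes in pale steel top: centroid
i=cv2.cvtColor(cv2.imread("pics/w17.png"),cv2.COLOR_BGR2GRAY);u,v=e.astype(int)
g=cv2.GaussianBlur(i,(3,3),0)[v-30:v+31,u-30:u+31]
h=cv2.HoughCircles(g,cv2.HOUGH_GRADIENT,1,10,param1=80,param2=12,minRadius=10,maxRadius=28);print(h[0,:4]+[u-30,v-30,0] if h is not None else None)
print(togo([.526,-.2603,.0134],np.pi/2+.24))
E
```

```text
time: 38.55
position: [0.5235, -0.2593, 0.1976]
tool_rot: [0.376, -3.114, -0.004]
ft_force: [-0.5, 0.6, -0.0]
grip_width: 0.8
grip_force: 0.0
[ 0.5235 -0.2593  0.1976] [278.6603 202.6595]
[[278.5 200.5  17.7]
 [274.5 190.5  23. ]
 [284.5 188.5  12.7]]
(array([-0.0017, -0.0023,  0.1854]), np.float64(0.0015296407268070578))
```

```bash
python3 inch.py '[[-0.0017, -0.0015, 0.04, 0, 0.8], [-0.0017, -0.0015, 0.08, 0, 0.8], [-0.0017, -0.0015, 0.12, 0, 0.8], [-0.0017, -0.0015, 0.15, 0, 0.8], [-0.0017, -0.0015, 0.17, 0, 0.8], [-0.0017, -0.0015, 0.18, 0, 0.8], [-0.0017, -0.0015, 0.1845, 0, 0.8], [-0.0017, -0.0015, 0.1845, 0, 0.8]]' 18; python3 inch.py '[[0, 0, 0, 0, 0.3], [0, 0, 0, 0, 0.3], [0, 0, 0, 0, 0.3], [0, 0, 0, 0, 0.3], [0, 0, 0, 0, 0.3], [0, 0, 0, 0, 0.3], [0, 0, 0, 0, 0.3], [0, 0, 0, 0, 0.3]]' 18
```

```text
time: 39.4
position: [0.5277, -0.2611, 0.0166]
tool_rot: [-0.378, 3.118, 0.0]
ft_force: [-0.2, -0.7, -0.1]
grip_width: 0.801
grip_force: 0.0
time: 40.2
position: [0.5272, -0.2616, 0.0163]
tool_rot: [-0.376, 3.119, 0.0]
ft_force: [-0.7, 1.6, 2.0]
grip_width: 0.439
grip_force: 18.0
```

```bash
python3 inch.py '[[0, 0, -0.005, 0, 0.3], [0, 0, -0.02, 0, 0.3], [0, 0, -0.04, 0, 0.3], [0, 0, -0.07, 0, 0.3], [0, 0, -0.1, 0, 0.3], [0, 0, -0.11, 0, 0.3], [0, 0, -0.11, 0, 0.3]]'
python3 - <<'E'
from h import *
print(togo([.4707,.2110,.122],np.pi/2+.22))
E
```

```text
time: 40.9
position: [0.5282, -0.2624, 0.1283]
tool_rot: [-0.376, 3.115, -0.002]
ft_force: [0.6, 1.0, -1.1]
grip_width: 0.434
grip_force: 17.7
(array([-0.0567,  0.4735,  0.0057]), np.float64(0.02014197392571715))
```

```bash
python3 inch.py '[[-0.003, 0.03, 0, 0, 0.3], [-0.006, 0.07, 0, 0, 0.3], [-0.01, 0.11, 0, 0, 0.3], [-0.014, 0.15, 0, 0, 0.3], [-0.018, 0.19, 0, 0, 0.3], [-0.023, 0.23, 0, 0, 0.3], [-0.028, 0.27, 0, 0.01, 0.3], [-0.034, 0.31, 0, 0.02, 0.3], [-0.04, 0.35, 0, 0.02, 0.3], [-0.047, 0.39, 0, 0.02, 0.3], [-0.053, 0.43, 0, 0.02, 0.3], [-0.056, 0.455, 0, 0.02, 0.3], [-0.0567, 0.468, 0, 0.02, 0.3], [-0.0567, 0.474, 0, 0.02, 0.3], [-0.0567, 0.474, 0.0, 0.02, 0.3], [-0.0567, 0.474, 0, 0.02, 0.3]]'
python3 - <<'E'
from h import *
print(togo([.4710,.2115,.015],np.pi/2+.22))
E
```

```text
time: 42.5
position: [0.4697, 0.2103, 0.1259]
tool_rot: [0.342, -3.123, 0.001]
ft_force: [-0.3, -0.1, -0.7]
grip_width: 0.437
grip_force: 17.7
(array([-0.0016,  0.001 ,  0.1109]), np.float64(-0.0020928660502934626))
```

```bash
python3 inch.py '[[-0.001, 0.001, 0.03, 0, 0.3], [-0.001, 0.001, 0.06, 0, 0.3], [-0.001, 0.001, 0.085, 0, 0.3], [-0.001, 0.001, 0.1, 0, 0.3], [-0.001, 0.001, 0.107, 0, 0.3], [-0.001, 0.001, 0.11, 0, 0.3], [-0.001, 0.001, 0.11, 0, 0.3]]'; python3 inch.py '[[0, 0, 0.001, 0, 0.3], [0, 0, 0.002, 0, 0.3], [0, 0, 0.002, 0, 0.3]]'
```

```text
time: 43.2
position: [0.4707, 0.2129, 0.0166]
tool_rot: [-0.344, 3.122, 0.0]
ft_force: [-0.3, 0.0, -0.7]
grip_width: 0.434
grip_force: 17.7
time: 43.5
position: [0.4704, 0.2136, 0.0146]
tool_rot: [-0.345, 3.122, 0.001]
ft_force: [-0.4, -0.4, -0.7]
grip_width: 0.436
grip_force: 17.7
```

```bash
python3 inch.py '[[0, -0.0015, 0, 0, 0.3], [0, -0.002, 0.001, 0, 0.3], [0, -0.002, 0.002, 0, 0.3], [0, -0.002, 0.002, 0, 0.3]]'
```

```text
time: 43.9
position: [0.471, 0.2115, 0.0133]
tool_rot: [-0.345, 3.122, 0.001]
ft_force: [-1.4, -1.4, 7.2]
grip_width: 0.441
grip_force: 18.3
```

Down. Release, rise, and go to the pepper.

```bash
python3 inch.py '[[0, 0, -0.001, 0, 0.5], [0, 0, -0.001, 0, 0.6], [0, 0, -0.001, 0, 0.8], [0, 0, -0.001, 0, 0.8], [0, 0, -0.001, 0, 0.8], [0, 0, -0.04, 0, 0.8], [0, 0, -0.08, 0, 0.8], [0, 0, -0.12, 0, 0.8], [0, 0, -0.17, 0, 0.8], [0, 0, -0.22, 0, 0.8], [0, 0, -0.24, 0, 0.9], [0, 0, -0.24, 0, 0.95]]'
python3 - <<'E'
from h import *
print(pose()[:3,3],togo([.6115,-.2405,.255],np.pi/2+.24))
w,T=shot("wrist","w18")
e=proj("wrist",[.4707,.2108,.088],T)[0];u,v=e.astype(int);print(e)
g=cv2.GaussianBlur(cv2.cvtColor(w,cv2.COLOR_RGB2GRAY),(3,3),0)[v-30:v+31,u-30:u+31]
h=cv2.HoughCircles(g,cv2.HOUGH_GRADIENT,1,10,param1=80,param2=12,minRadius=10,maxRadius=28);print(h[0,:4]+[u-30,v-30,0] if h is not None else None)
E
```

```text
time: 45.1
position: [0.4725, 0.2124, 0.2563]
tool_rot: [-0.344, 3.116, 0.005]
ft_force: [0.5, -0.0, -0.5]
grip_width: 0.901
grip_force: 0.0
[0.47252128 0.21240267 0.25628061] (array([-3.670e-02, -4.723e-01,  3.000e-04]), np.float64(-0.019822145262403))
[279.41421903 180.72600088]
[[280.5        179.5         15.19999981]
 [290.5        171.5         25.20000076]
 [281.5        166.5         11.80000019]
 [272.5        186.5         13.80000019]]
```

```bash
python3 inch.py '[[-0.003, -0.04, 0, 0, 1], [-0.006, -0.08, 0, 0, 1], [-0.01, -0.12, 0, 0, 1], [-0.013, -0.16, 0, 0, 1], [-0.016, -0.2, 0, 0, 1], [-0.02, -0.24, 0, 0, 1], [-0.023, -0.28, 0, 0, 1], [-0.026, -0.32, 0, -0.01, 1], [-0.03, -0.36, 0, -0.02, 1], [-0.033, -0.4, 0, -0.02, 1], [-0.036, -0.44, 0, -0.02, 1], [-0.0367, -0.46, 0, -0.02, 1], [-0.0367, -0.472, 0, -0.02, 1], [-0.0367, -0.472, 0, -0.02, 1], [-0.0367, -0.472, 0, -0.02, 1]]'
python3 - <<'E'
from h import *
w,T=shot("wrist","w19"); e=proj("wrist",[.6115,-.2405,.17],T)[0];u,v=e.astype(int);print(e)
g=cv2.inRange(w,(150,150,150),(255,255,255));k=np.zeros_like(g);k[v-14:v+15,u-14:u+15]=255;m=cv2.moments(g&k);print(m["m10"]/m["m00"],m["m01"]/m["m00"],m["m00"]/255)
print(togo([.6115,-.2405,.108],np.pi/2+.24))
E
```

```text
time: 46.65
position: [0.6093, -0.2397, 0.2512]
tool_rot: [0.378, -3.118, -0.003]
ft_force: [-0.6, -0.8, 0.2]
grip_width: 1.0
grip_force: 0.0
[278.93940317 209.94505122]
279.33009708737865 209.85436893203882 103.0
(array([-0.0016, -0.0021,  0.1436]), np.float64(0.002284410755502897))
```

```bash
python3 inch.py '[[-0.001, -0.001, 0.04, 0, 1], [-0.001, -0.001, 0.08, 0, 1], [-0.001, -0.001, 0.11, 0, 1], [-0.001, -0.001, 0.13, 0, 1], [-0.001, -0.001, 0.14, 0, 1], [-0.001, -0.001, 0.144, 0, 1], [-0.001, -0.001, 0.144, 0, 1]]' 25; python3 inch.py '[[0, 0, 0, 0, 0.3], [0, 0, 0, 0, 0.3], [0, 0, 0, 0, 0.3], [0, 0, 0, 0, 0.3], [0, 0, 0, 0, 0.3], [0, 0, 0, 0, 0.3], [0, 0, 0, 0, 0.3], [0, 0, 0, 0, 0.3]]' 25
```

```text
time: 47.4
position: [0.6111, -0.2412, 0.1087]
tool_rot: [-0.378, 3.118, 0.0]
ft_force: [0.1, 0.5, -0.4]
grip_width: 1.001
grip_force: 0.0
time: 48.2
position: [0.6107, -0.242, 0.1082]
tool_rot: [-0.376, 3.119, -0.0]
ft_force: [0.3, 0.2, 0.8]
grip_width: 0.544
grip_force: 25.0
```

```bash
python3 inch.py '[[0, 0, -0.005, 0, 0.3], [0, 0, -0.015, 0, 0.3], [0, 0, -0.035, 0, 0.3], [0, 0, -0.06, 0, 0.3], [0, 0, -0.08, 0, 0.3], [0, 0, -0.09, 0, 0.3], [0, 0, -0.09, 0, 0.3]]'
python3 - <<'E'
from h import *
print(togo([.5033,.0755,.197],np.pi/2+.22))
E
```

```text
time: 48.9
position: [0.6115, -0.2424, 0.2001]
tool_rot: [-0.376, 3.116, -0.002]
ft_force: [-0.0, 0.3, -2.5]
grip_width: 0.546
grip_force: 25.0
(array([0.0295, 0.3345, 0.0025]), np.float64(0.020132288185417346))
```

```bash
python3 inch.py '[[0, 0, -0.02, 0, 0.3], [0.01, 0.01, -0.045, 0, 0.3], [0.03, 0.03, -0.05, 0, 0.3], [0.05, 0.055, -0.05, 0, 0.3], [0.06, 0.085, -0.05, 0, 0.3], [0.06, 0.115, -0.05, 0, 0.3], [0.06, 0.145, -0.05, 0, 0.3], [0.06, 0.175, -0.05, 0, 0.3], [0.06, 0.205, -0.05, 0, 0.3], [0.06, 0.235, -0.05, 0, 0.3], [0.055, 0.265, -0.05, 0.01, 0.3], [0.05, 0.29, -0.05, 0.02, 0.3], [0.04, 0.31, -0.05, 0.02, 0.3], [0.033, 0.325, -0.05, 0.02, 0.3], [0.0295, 0.3335, -0.04, 0.02, 0.3], [0.0295, 0.3345, -0.02, 0.02, 0.3], [0.0295, 0.3345, 0, 0.02, 0.3], [0.0295, 0.3345, 0.002, 0.02, 0.3], [0.0295, 0.3345, 0.002, 0.02, 0.3]]'
python3 - <<'E'
from h import *
print(togo([.5033,.0757,.108],np.pi/2+.22))
E
```

```text
time: 50.8
position: [0.5019, 0.0751, 0.1953]
tool_rot: [0.343, -3.121, 0.001]
ft_force: [-0.3, 0.7, -1.5]
grip_width: 0.547
grip_force: 25.0
(array([-0.0017,  0.0003,  0.0873]), np.float64(-0.0009990588448838267))
```

```bash
python3 inch.py '[[-0.001, 0, 0.03, 0, 0.3], [-0.001, 0, 0.055, 0, 0.3], [-0.001, 0, 0.07, 0, 0.3], [-0.001, 0, 0.08, 0, 0.3], [-0.001, 0, 0.085, 0, 0.3], [-0.001, 0, 0.088, 0, 0.3], [-0.001, 0, 0.088, 0, 0.3]]'; python3 inch.py '[[0, 0, 0.001, 0, 0.3], [0, 0, 0.002, 0, 0.3], [0, 0, 0.002, 0, 0.3]]'
```

```text
time: 51.5
position: [0.5039, 0.0763, 0.1087]
tool_rot: [-0.345, 3.122, 0.0]
ft_force: [-0.8, 0.7, -1.2]
grip_width: 0.546
grip_force: 25.0
time: 51.8
position: [0.5035, 0.0763, 0.1064]
tool_rot: [-0.345, 3.122, 0.0]
ft_force: [-0.6, 0.3, -1.1]
grip_width: 0.55
grip_force: 25.0
```

```bash
python3 inch.py '[[0, 0, 0.001, 0, 0.3], [0, 0, 0.002, 0, 0.3], [0, 0, 0.002, 0, 0.3]]'
```

```text
time: 52.1
position: [0.5042, 0.0764, 0.1051]
tool_rot: [-0.345, 3.121, 0.001]
ft_force: [-1.1, -0.8, 4.2]
grip_width: 0.543
grip_force: 25.0
```

Contact; release, rise and retreat, then check everything.

```bash
python3 inch.py '[[0, 0, -0.001, 0, 0.65], [0, 0, -0.001, 0, 0.75], [0, 0, -0.001, 0, 0.85], [0, 0, -0.001, 0, 1], [0, 0, -0.001, 0, 1], [0, 0, -0.001, 0, 1], [0, 0, -0.03, 0, 1], [0, 0, -0.07, 0, 1], [0, 0, -0.11, 0, 1], [0, 0, -0.15, 0, 1], [0, 0, -0.19, 0, 1], [0, 0, -0.22, 0, 1], [0, 0.04, -0.22, 0, 1], [0, 0.08, -0.22, 0, 1], [0, 0.08, -0.22, 0, 1], [0, 0.08, -0.22, 0, 1]]'
python3 - <<'E'
from h import *
np.set_printoptions(precision=4,suppress=True)
w,T=shot("wrist","w20"); sc,_=shot("scene","sc20"); shot("top","t20")
def hc(P,n,im):
    e=proj(n,P,T if n=="wrist" else None)[0];u,v=e.astype(int)
    g=cv2.GaussianBlur(cv2.cvtColor(im,cv2.COLOR_RGB2GRAY),(3,3),0)[v-30:v+31,u-30:u+31]
    h=cv2.HoughCircles(g,cv2.HOUGH_GRADIENT,1,10,param1=80,param2=12,minRadius=8,maxRadius=28)
    print(e,h[0,:2]+[u-30,v-30,0] if h is not None else None)
print("salt");hc([.4707,.2108,.088],"wrist",w)
e=proj("wrist",[.5026,.076,.168],T)[0];u,v=e.astype(int)
g=cv2.inRange(w,(150,150,150),(255,255,255));k=np.zeros_like(g);k[v-8:v+9,u-8:u+9]=255;m=cv2.moments(g&k);q=(m["m10"]/m["m00"],m["m01"]/m["m00"]);print("knob",e,q,onz("wrist",q,.168,T))
# change between initial and final scene pictures
a=cv2.imread("pics/scene0.png");b=cv2.imread("pics/sc20.png")
d=(cv2.absdiff(a,b).max(2)>45).astype(np.uint8)
for c in cv2.findContours(cv2.morphologyEx(d,cv2.MORPH_OPEN,np.ones((2,2))),0,2)[0]:
    if cv2.contourArea(c)>12:print("diff",cv2.boundingRect(c))
print("basket panel top-edge wrist col",[int(x) for x in np.argmax(np.abs(np.diff(cv2.cvtColor(w,cv2.COLOR_RGB2GRAY).astype(int)[150:260,[250,281,310]],axis=0)),0)+150],proj("wrist",[[.5306,.1545,.092]],T))
print(ctrl.get_state()["time"])
E
```

```text
time: 53.7
position: [0.4856, 0.1551, 0.3239]
tool_rot: [0.349, -3.122, 0.001]
ft_force: [0.1, -0.7, 1.0]
grip_width: 0.997
grip_force: 0.0
salt
[326.3849 169.9317] [[322.5 163.5  13.8]
 [324.5 176.5  20.5]]
knob [203.8568 185.7149] (206.12820512820514, 187.3846153846154) [0.5039 0.0786 0.168 ]
diff (0, 400, 6, 20)
diff (286, 241, 6, 11)
diff (286, 214, 29, 35)
diff (195, 169, 25, 16)
diff (211, 163, 7, 9)
diff (202, 157, 15, 12)
diff (194, 156, 15, 11)
diff (69, 0, 139, 101)
basket panel top-edge wrist col [250, 237, 235] [[273.0836 205.3936]]
53.85
```

The before/after scene difference shows only the honey's old and new places and the arm. Salt, pepper, mug, tin and basket front all match the start, so I hand the job in.

```bash
python3 -c "
from bench import ctrl
print(ctrl.close_job())"
```

```text
the job is handed in; nothing more can be done
None
```

The job is handed in at 53.9 s: honey standing on the board, tin left in the basket, basket pushed to its stop, salt and pepper back to within about 2 mm by the cameras, mug undisturbed; my first pepper grasp slipped off its head without moving it.

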